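# Seat the shade collar on the bent lamp arm

## Robot

A 6-joint arm with a two-finger parallel gripper is mounted at the origin on the work surface. World frame = base frame: x ahead of the robot, y to its left, z up, the work surface at z = 0. Lengths are in m, angles in rad, forces in N, time in s.
With the tool pointing down it reaches from about 0.25 to 0.85 m from the base axis. Payload 12.5 kg.
Tool frame: the origin (TCP) lies between the finger pads; the fingertips stand 8 mm ahead of it and the grasp point (between the pads) lies 11 mm behind it; z points along the fingers, y is the direction in which the jaws open and shut (so a half turn about z gives the same grasp; the last joint's range is limited). The gripper opens to 93 mm and grips with 3 to 60 N. Pads are 15 mm wide; open, the fingers measure 128 mm over their backs; the gripper's body (75 mm by 188 mm) begins 65 mm behind the grasp point.
Start: joints at [-1.315, 0.351, 1.652, -0, 1.139, -0.085], TCP at [0.184, -0.518, 0.227] pointing down, gripper open.
Joint ranges: [-2.75, 2.75], [-0.79, 2.1], [0.01, 2.65], [-1.57, 4.71], [0.07, 3.14], [-2.87, 2.87]. Speed limits (rad/s): [2.22, 2.22, 2.79, 3.14, 3.14, 3.14].

## Interface

Orientations are given as a unit quaternion [w, x, y, z].
In Python, from workcell import r gives the robot as it stands.
- The arm moves only by the shell command python3 -m inch 'ROWS' [FORCE]. ROWS is JSON, a list of rows, each an object with "dp": the shift along the world's x, y, z in mm, a list of three; "turn": the turn about the world's z in degrees; "jaw": the finger opening in mm, from 0 to 93. In form: [{"dp": [tx, ty, tz], "turn": turn, "jaw": jaw}, ...]. A call has exactly 5 rows; each row is the pose to reach, as a shift and turn from the pose commanded when the call began; what a row does not reach only later rows make up. A row lasts 1/10 s, in which the tool goes at most 50 mm and 8.59 degrees, less where a joint would pass 70% of its speed; a pose out of reach is approached as far as the arm can. A call with a gripper value outside its range is refused whole. The fingers move at their own pace and stop on an object; FORCE is the grip in N (left out, the last holds). Time passes only in rows, so rows that repeat a pose let the fingers close, or fill a call up. It gives the time, the measured TCP pose, the force and the opening at its end, in the units of the state.
- r.state(): the state, without advancing time (a new reading comes with each control period).
- r.camera(name): name is "scene" or "top" or "wrist"; returns a dict with "image" (420x560x3 uint8, red, green, blue), "fx", "fy", "cx", "cy" (pixels), "rvec" (rotation vector, rad) and "tvec" (3), from world to camera coordinates, as OpenCV has them. Camera axes: x right, y down, z forward; pixel columns grow to the right and rows downward; lengths in m; the calibration is good to about 2 mm. The wrist camera is an equidistant fisheye: a pixel r from the principal point sees the ray r / f radians off the axis. A picture is of the moment at which its call begins. There is no depth.
- r.close_job(): hands the job in, once; it reports no verdict.
The state is a dict: "t": time; "joints": joint angles; "qvel": joint speeds; "joint_efforts": joint torques, N m; "tool_pos": TCP position; "eef_rot": TCP orientation; "force": force on the tool from outside, world axes, zero at the start; "wrist_torque": the same for the moment, N m; "gripper_width": finger opening in m.
Only numpy, scipy, OpenCV 4.12 (cv2) and the standard library are available. Lean on these libraries where they do the work, as an engineer would, in place of code of your own. Each camera call takes 0.05 s, during which the arm holds its last target.

## Task

Slide the loose brass shade collar along the steel lamp arm, round the bend and on into the hollow back of the lamp socket, until its sleeve bottoms on the seat hidden inside; that seat is set to a different depth each time, so feel for it. Press the collar home against it with a steady push of about 10 N (at least 4 N, never as much as 25 N). Do not lean on the lamp arm with 25 N or more, leave the things lying around where they are, then let go and move clear.

Things in the scene. Friction and masses are not known exactly. Their poses are not given: they have to be found in the camera images.
- lamp: Fixed, rigid lamp arm: a level round steel rod 12 mm thick, centreline 85 mm above the slab, of two straight legs at right angles joined by a bend. Origin: on the slab, under the point where the two straight centrelines would cross; z up. First leg at x = 0 (y 185 to 60 mm), second leg at y = 0 (x 60 to 125 mm). Free air under the rod between post and bracket; nothing of it is over 112 mm high.
- lamp_foot (a point): Where the first leg ends, on the rod's centreline above the foot post: lamp x 0, y 185 mm, 85 mm above the slab. The post is 18 mm in diameter, ends 4 mm above the centreline and stands on a 52 mm disc.
- bend_centre (a point): Centre of the bend, level with the rod: lamp x 60, y 60 mm, 85 mm above the slab. The bend is a quarter circle of 60 mm centreline radius about it, from lamp x 0, y 60 to x 60, y 0 mm; the arm stays in one level plane.
- socket: Fixed brass bayonet lamp socket at the end of the second leg, x along that leg into the socket; 72 mm long. Origin: centre of its open back rim, lamp x 125 mm, 85 mm above the slab. Its back is a cup, 50 mm outside, 42 mm inside, round the rod. In the cup is a flat, rigid seat, its face 3 to 25 mm inside the rim (different each time, not measured, out of sight): the collar's front stops there.
- collar: Loose flanged brass collar on the rod, 0.12 to 0.24 kg, 36 mm long; 18 mm bore right through along its x (hangs 3 mm low, can turn and tilt). Front: sleeve 31 mm across, 30 mm long. Rear: flange 56 mm across, 6 mm thick. Origin: middle of the bore. x points to the front end, the way to go. Starts on the first leg at lamp y 90 to 120 mm, at least 38 mm of free rod behind. Jams if pushed crooked.
- collar_front (a point): Centre of the collar's front face (the end of the bore at the sleeve end, 18 mm ahead of the collar's origin).
- keg_shoe: Bystander: a steel horseshoe, 9 mm thick, about 120 by 130 mm, lying flat on the slab outside the bend. Origin: in the middle of its underside.
- soapstone: Bystander: a white soapstone marker, 100 x 14 x 8 mm, lying on the slab inside the bend. Origin: centre of its underside.
- bulb_block: Bystander: a frosted bulb standing in a wooden block 70 x 70 x 30 mm, 120 mm high in all, to the left. Origin: centre of its underside.
- creaser: Bystander: a red-handled creaser, 215 mm long, 25 mm high, lying on the slab to the right. Origin: on its underside.
Not all that is in view belongs to the job. What is meant by the collar is not red or turquoise, and is the smaller of those in its own colour.

How it is judged:
On the way, in this order (a step that is already met when the one before it is completed fails the run):
1. the collar has come round the bend onto the second leg (x of collar in the frame of lamp above 0.07 m and y of collar in the frame of lamp below 0.012 m and angle between the x axis of collar and the x axis of socket, either way round below 0.3 rad), for 0.1 s.
2. the collar's sleeve is inside the socket and pressed square on the hidden seat with at least 4 N for 0.2 s (contact force between collar and socket above 4 N and x of collar_front in the frame of socket above 0.001 m and angle between the x axis of collar and the x axis of socket, either way round below 0.08 rad), for 0.2 s.
At the end, for the whole second after the job is handed in: The collar's front face is inside the socket's back (more than 1 mm past the rim), square to it within 0.08 rad, at rest and released, after it has been pressed on the seat inside with at least 4 N for 0.2 s (x of collar_front in the frame of socket above 0.001 m and angle between the x axis of collar and the x axis of socket, either way round below 0.08 rad and linear speed of collar below 0.01 m/s and contact force between each of the arm, the fingers and collar below 0.1 N); the robot touches nothing.
It fails at once if the collar is rammed against the socket with more than 25 N (contact force between collar and socket above 25 N).
It fails at once if the robot leans on the lamp with more than 25 N (contact force between any of the fingers, the arm and lamp above 25 N).
It fails at once if a bystander is moved more than 15 mm (distance of any of keg_shoe, soapstone, bulb_block, creaser from where it was at the start of the episode above 0.015 m).
It also fails if it takes over 48 s, if anything falls off the work surface, if the arm or the gripper's body presses on something with over 40 N, if the wrist force passes 120 N, or if a joint passes its speed limit or range.

## Working session

There is one attempt and no reset: what is moved stays moved. The work goes in short steps, Python scripts to look and compute and a shell command to move; the robot and the scene stay as the last step left them, time stands still between calls to the robot, and variables do not carry over. Pictures are saved under pics/ and viewed, and the job is handed in when it is done.

```bash
mkdir -p pics; ls
python3 - <<'E'
from workcell import r
import cv2
for n in ["scene","top"]:
    c=r.camera(n); cv2.imwrite(f"pics/{n}0.png",cv2.cvtColor(c["image"],cv2.COLOR_RGB2BGR)); print({k:v for k,v in c.items() if k!="image"})
print(r.state())
E
```

```text
pics
{'fx': 416.3198031005655, 'fy': 416.3198031005655, 'cx': 285.07804510652335, 'cy': 209.3831895168748, 'rvec': array([ 2.24280593,  1.1659906 , -0.38988117]), 'tvec': array([-0.31809562, -0.30547475,  1.34648172])}
{'fx': 393.53551128131215, 'fy': 393.53551128131215, 'cx': 281.91854628444423, 'cy': 211.36693806013997, 'rvec': array([ 2.16965486, -2.178137  ,  0.05226407]), 'tvec': array([0.03294519, 0.55453206, 1.24286488])}
{'t': 0.1, 'joints': array([-1.31458596e+00,  3.51191848e-01,  1.65228966e+00, -3.33476794e-06,
        1.13914219e+00, -8.45935315e-02]), 'qvel': array([ 5.85640238e-04, -1.80050815e-03, -2.03635088e-03, -8.02832111e-04,
        9.75824649e-06, -8.37244273e-05]), 'joint_efforts': array([ 1.54628771e-03, -4.98028994e+01, -2.85704899e+01,  7.00591039e-02,
        2.39510142e-02, -6.69779274e-05]), 'tool_pos': array([ 0.18379004, -0.51808573,  0.22617684]), 'eef_rot': array([-5.13498274e-04,  9.85516435e-01,  1.69579157e-01, -4.56906139e-05]), 'force': array([-0.53332873,  0.18485767, -0.80720717]), 'wrist_torque': array([0.03505596, 0.01440971, 0.02322   ]), 'gripper_width': 0.09290985412943945}
```

View pics/scene0.png

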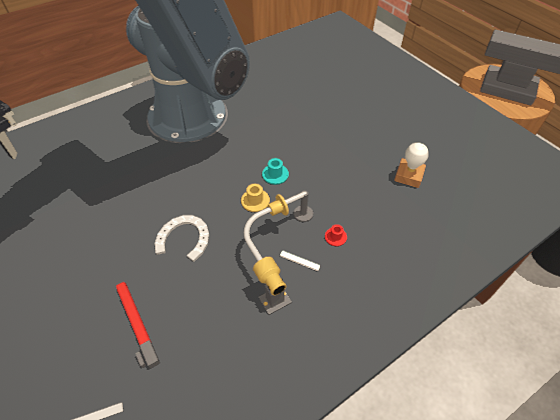

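View pics/top0.png

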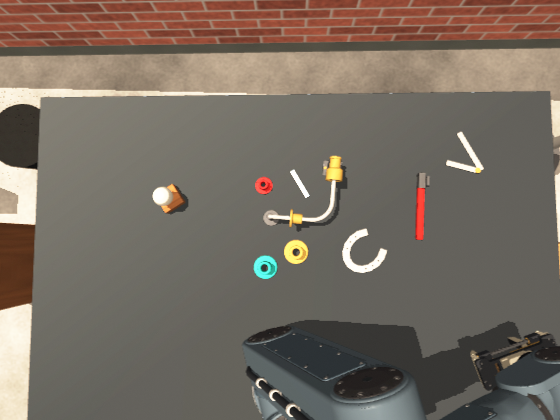

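Brass pieces in the top view: the collar on the rod at (296,218) and a larger flanged one on the slab at (296,252). There are also a red one at (263,185) and a turquoise one at (265,267). The collar meant is the smaller brass one, on the rod. I'll confirm with enlarged crops.

Run:
```python
import cv2
a=cv2.imread("pics/top0.png")[140:280,245:375]; cv2.imwrite("pics/topc.png",cv2.resize(a,None,fx=4.2,fy=4.2,interpolation=cv2.INTER_CUBIC))
a=cv2.imread("pics/scene0.png")[175:320,220:350]; cv2.imwrite("pics/scenec.png",cv2.resize(a,None,fx=4,fy=4,interpolation=cv2.INTER_CUBIC))
```

```text
(no output)
```

View pics/topc.png

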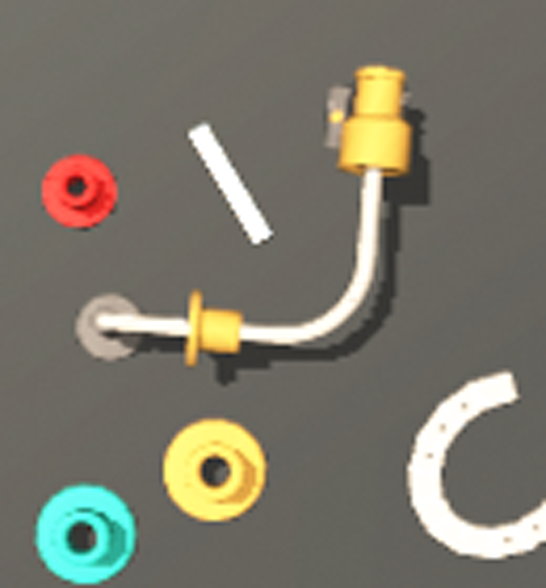

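View pics/scenec.png

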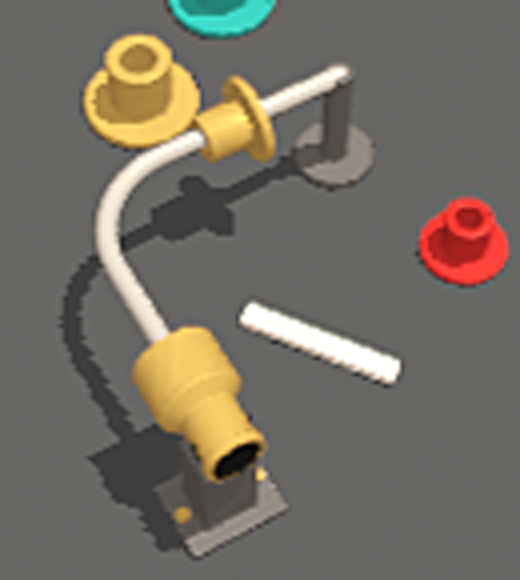

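```bash
cat > h.py <<'E'
import numpy as np, cv2
from scipy.spatial.transform import Rotation as R
def proj(c,P):
    return cv2.projectPoints(np.asarray(P,float).reshape(-1,3),np.array(c["rvec"]),np.array(c["tvec"]),np.array([[c["fx"],0,c["cx"]],[0,c["fy"],c["cy"]],[0,0,1.]]),None)[0].reshape(-1,2)
def L2W(p,P):
    P=np.asarray(P,float).reshape(-1,3); c,s=np.cos(p[2]),np.sin(p[2])
    return np.c_[p[0]+c*P[:,0]-s*P[:,1],p[1]+s*P[:,0]+c*P[:,1],P[:,2]]
def curve(n=100):
    a=np.linspace(0,np.pi/2,60)
    return np.vstack([np.c_[np.zeros(n),np.linspace(.185,.06,n)],np.c_[.06-.06*np.cos(a),.06-.06*np.sin(a)],np.c_[np.linspace(.06,.125,n),np.zeros(n)]])
def curve3(z=.085): q=curve(); return np.c_[q,np.full(len(q),z)]
E
cat > fit.py <<'E'
from h import *
from workcell import r
from scipy.optimize import least_squares
cs={n:r.camera(n) for n in ["scene","top"]}
# init: back-project bend/foot in top
def unproj(c,uv,z):
    Rm=cv2.Rodrigues(np.array(c["rvec"]))[0]; C=-Rm.T@c["tvec"]; d=Rm.T@np.array([(uv[0]-c["cx"])/c["fx"],(uv[1]-c["cy"])/c["fy"],1]); return C+d*(z-C[2])/d[2]
T=cs["top"]; foot=unproj(T,(270,216.7),.085); rim=unproj(T,(334,180),.085); 
print("foot",foot,"rim",rim)
masks={}
for n,c in cs.items():
    im=c["image"].astype(int); m=(im.min(2)>150)&(im.max(2)-im.min(2)<45); masks[n]=m
yaw=np.arctan2(*(foot-unproj(T,(332,221),.085))[[1,0]])-np.pi/2
p=np.array([*L2W([foot[0],foot[1],yaw],[[0,-.185,0]])[0,:2],yaw]); print(p)
for it in range(3):
    pts={}
    for n,c in cs.items():
        P=proj(c,L2W(p,curve3())); v,u=np.nonzero(masks[n]); Q=np.c_[u,v]
        d=np.linalg.norm(Q[:,None]-P[None],axis=2).min(1); pts[n]=Q[d<[9,5,4][it]]
    def f(p,keys):
        o=[]
        for n in keys:
            P=proj(cs[n],L2W(p,curve3())); D=pts[n][:,None]-P[None]; i=np.linalg.norm(D,axis=2).argmin(1)
            t=np.gradient(P,axis=0)[i]; t/=np.linalg.norm(t,axis=1)[:,None]; d=D[np.arange(len(i)),i]
            o.append(d[:,0]*t[:,1]-d[:,1]*t[:,0])
        return np.concatenate(o)
    s=least_squares(f,p,args=(["top","scene"],),loss="soft_l1"); p=s.x
    print(p,{n:len(q) for n,q in pts.items()},{n:round(f(p,[n]).mean(),2) for n in cs},{n:least_squares(f,p,args=([n],)).x for n in cs})
np.save("lamp.npy",p)
for n,c in cs.items():
    im=cv2.cvtColor(c["image"],cv2.COLOR_RGB2BGR); s=4
    P=proj(c,L2W(p,curve3())); u0,v0=(P.min(0)-25).astype(int); u1,v1=(P.max(0)+25).astype(int)
    b=cv2.resize(im[v0:v1,u0:u1],None,fx=s,fy=s,interpolation=cv2.INTER_CUBIC)
    for q in P: cv2.circle(b,tuple(int(x) for x in ((q+.5-[u0,v0])*s)),1,(0,0,255),-1)
    cv2.imwrite(f"pics/fit_{n}.png",b); print(n,u0,v0,b.shape)
    # brass mask for collar along first leg
E
python3 fit.py
```

```text
foot [0.53392323 0.06561408 0.085     ] rim [ 0.64524516 -0.13000677  0.085     ]
[ 0.5203038  -0.11888391 -0.07368523]
[ 0.52054941 -0.11664961 -0.08142888] {'scene': 408, 'top': 407} {'scene': np.float64(0.16), 'top': np.float64(-0.35)} {'scene': array([ 0.5201432 , -0.11555424, -0.08743332]), 'top': array([ 0.52229633, -0.11955949, -0.05967293])}
[ 0.51971103 -0.1156278  -0.09298483] {'scene': 408, 'top': 364} {'scene': np.float64(0.1), 'top': np.float64(-0.09)} {'scene': array([ 0.5201432 , -0.11555424, -0.08743331]), 'top': array([ 0.51967195, -0.11641168, -0.09485771])}
[ 0.51971103 -0.1156278  -0.09298483] {'scene': 408, 'top': 347} {'scene': np.float64(0.1), 'top': np.float64(-0.04)} {'scene': array([ 0.5201432 , -0.11555424, -0.08743331]), 'top': array([ 0.51901358, -0.11562086, -0.10324511])}
scene 220 168 (480, 436, 3)
top 244 155 (356, 456, 3)
```

View pics/fit_scene.png

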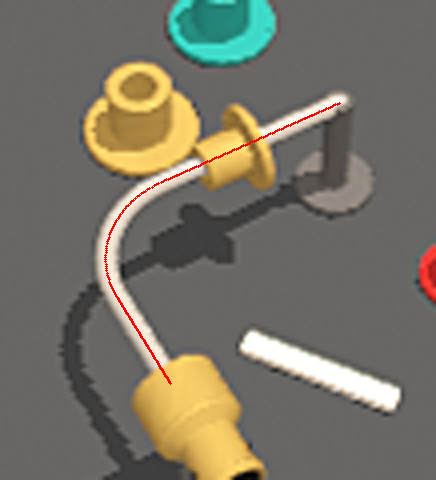

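View pics/fit_top.png

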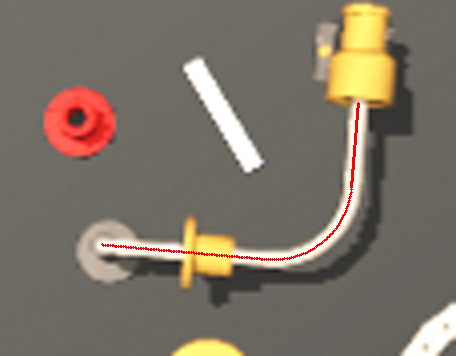

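```bash
cat >> h.py <<'E'
def unproj(c,uv,z):
    Rm=cv2.Rodrigues(np.array(c["rvec"]))[0]; C=-Rm.T@np.array(c["tvec"]); d=Rm.T@np.array([(uv[0]-c["cx"])/c["fx"],(uv[1]-c["cy"])/c["fy"],1]); return C+d*(z-C[2])/d[2]
def W2L(p,P):
    P=np.asarray(P,float).reshape(-1,3); d=P[:,:2]-p[:2]; c,s=np.cos(p[2]),np.sin(p[2])
    return np.c_[c*d[:,0]+s*d[:,1],-s*d[:,0]+c*d[:,1],P[:,2]]
E
python3 - <<'E'
from h import *
from workcell import r
p=np.load("lamp.npy"); c=r.camera("top")
im=cv2.cvtColor(c["image"],cv2.COLOR_RGB2BGR)[200:238,278:315]
cv2.imwrite("pics/col.png",cv2.resize(im,None,fx=15,fy=15,interpolation=cv2.INTER_NEAREST))
for y in (.09,.105,.12):
    for s in (18,-12,-18):
        z=.082+(.0155 if s==18 else .028)
        print(y,s,proj(c,L2W(p,[[0,y-s/1000,z]])))
E
```

```text
0.09 18 [[306.21475835 218.80111629]]
0.09 -12 [[296.31463386 217.6889744 ]]
0.09 -18 [[294.30426544 217.51070792]]
0.105 18 [[301.23546434 218.35949685]]
0.105 -12 [[291.28985441 217.24340942]]
0.105 -18 [[289.28100772 217.06527787]]
0.12 18 [[296.25990206 217.91820838]]
0.12 -12 [[286.268878   216.79818167]]
0.12 -18 [[284.26155132 216.62018491]]
```

View pics/col.png

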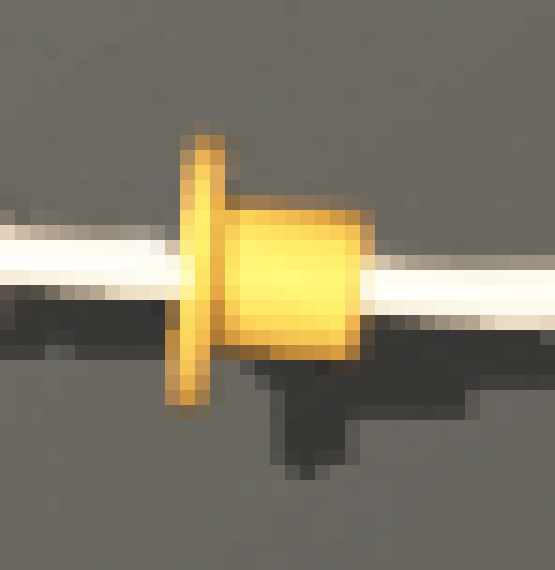

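Run:
```python
from h import *
from workcell import r
p=np.load("lamp.npy"); s=r.state()
print(np.degrees(p[2]))
g=L2W(p,[[0,.099,.072]])[0]; print(g,(g-s["tool_pos"])*1000)
y=R.from_quat(s["eef_rot"][[1,2,3,0]]).as_matrix()[:,1]; print(np.degrees(np.arctan2(y[1],y[0])))
```

```text
-5.327638062027976
[ 0.52890326 -0.01705548  0.072     ] [ 345.08093585  501.15350747 -154.40763716]
-70.47263422055231
```

```bash
python3 -m inch '[{"dp":[25,35,0],"turn":8,"jaw":70},{"dp":[50,70,0],"turn":16,"jaw":70},{"dp":[75,110,0],"turn":24,"jaw":70},{"dp":[100,145,0],"turn":32,"jaw":70},{"dp":[125,180,0],"turn":40,"jaw":70}]'
python3 -m inch '[{"dp":[25,35,0],"turn":5,"jaw":70},{"dp":[50,70,0],"turn":10,"jaw":70},{"dp":[75,110,0],"turn":15,"jaw":70},{"dp":[100,145,0],"turn":20,"jaw":70},{"dp":[125,180,0],"turn":25.2,"jaw":70}]'
python3 -m inch '[{"dp":[25,37,0],"turn":0,"jaw":70},{"dp":[50,75,-5],"turn":0,"jaw":70},{"dp":[75,112,-20],"turn":0,"jaw":70},{"dp":[95,141,-40],"turn":0,"jaw":70},{"dp":[95,141,-60],"turn":0,"jaw":70}]'
cat > st.py <<'E'
from h import *
from workcell import r
p=np.load("lamp.npy"); s=r.state()
Rm=R.from_quat(s["eef_rot"][[1,2,3,0]]).as_matrix(); y=Rm[:,1]
print("t",round(s["t"],2),"lamp mm",(W2L(p,[s["tool_pos"]])[0]*1000).round(2),"world",(s["tool_pos"]*1000).round(2),"yaw",np.degrees(np.arctan2(y[1],y[0])).round(2),"down",Rm[:,2].round(3))
c,q=np.cos(p[2]),np.sin(p[2]); f=s["force"]; print("F lamp",np.round([c*f[0]+q*f[1],-q*f[0]+c*f[1],f[2]],2),"M",s["wrist_torque"].round(2),"w",round(s["gripper_width"]*1000,2))
E
python3 st.py
```

```text
t: 0.75
tool_pos: [0.3095, -0.3368, 0.2267]
eef_rot: [0.0, 0.867, 0.499, 0.0]
force: [0.9, -1.1, -0.6]
gripper_width: 0.0702
t: 1.25
tool_pos: [0.4346, -0.1567, 0.2268]
eef_rot: [0.0, 0.738, 0.675, 0.0]
force: [0.3, -0.6, 0.1]
gripper_width: 0.0698
t: 1.75
tool_pos: [0.5305, -0.0143, 0.1659]
eef_rot: [0.0, 0.738, 0.675, 0.001]
force: [-1.3, 0.1, -0.0]
gripper_width: 0.0699
t 1.75 lamp mm [  1.38 101.87 165.86] world [530.55 -14.33 165.86] yaw -5.09 down [ 0.001  0.    -1.   ]
F lamp [-1.26 -0.02 -0.03] M [-0.   -0.07  0.01] w 69.85
```

Look with the wrist camera before descending.

```bash
python3 - <<'E'
from h import *
from workcell import r
c=r.camera("wrist"); cv2.imwrite("pics/w1.png",cv2.cvtColor(c["image"],cv2.COLOR_RGB2BGR)); print({k:v for k,v in c.items() if k!="image"})
E
python3 st.py
```

```text
{'fx': 325.19226210127806, 'fy': 325.19226210127806, 'cx': 279.9027562460891, 'cy': 203.22856349964212, 'rvec': array([-2.83314769,  0.12610955,  0.01827948]), 'tvec': array([-0.52972833,  0.01400009,  0.34316395])}
t 1.8 lamp mm [ -1.04 100.45 162.65] world [528.   -15.52 162.65] yaw -5.12 down [-0.004  0.001 -1.   ]
F lamp [-2.8  -0.08 -4.02] M [-0.01  0.02  0.06] w 70.4
```

View pics/w1.png

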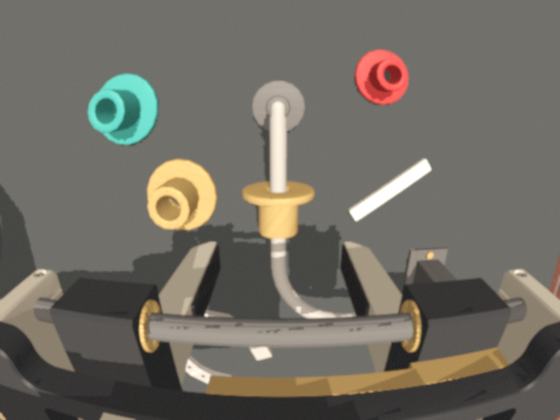

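```bash
python3 -m inch '[{"dp":[0,0,-20],"turn":0,"jaw":60},{"dp":[0,0,-40],"turn":0,"jaw":60},{"dp":[0,0,-60],"turn":0,"jaw":60},{"dp":[0,0,-60],"turn":0,"jaw":60},{"dp":[0,0,-60],"turn":0,"jaw":60}]'
python3 - <<'E'
from h import *
from workcell import r
c=r.camera("wrist"); cv2.imwrite("pics/w2.png",cv2.cvtColor(c["image"],cv2.COLOR_RGB2BGR))
E
python3 st.py
```

```text
t: 2.3
tool_pos: [0.5289, -0.0177, 0.1073]
eef_rot: [0.0, 0.739, 0.674, -0.0]
force: [-0.7, -0.6, -0.5]
gripper_width: 0.0599
t 2.35 lamp mm [  0.47  98.44 107.79] world [529.31 -17.66 107.79] yaw -5.3 down [ 0.001 -0.    -1.   ]
F lamp [-0.39  0.27  0.32] M [-0.05 -0.06 -0.04] w 60.18
```

View pics/w2.png

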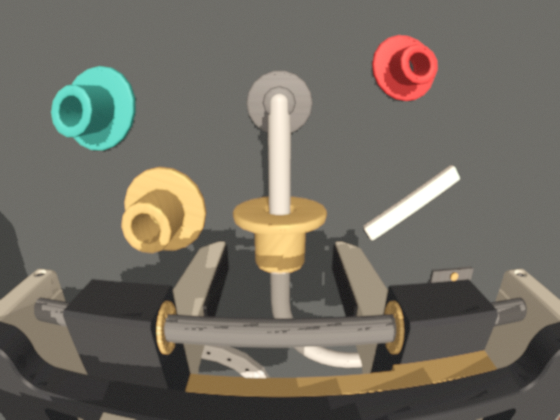

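```bash
cat >> h.py <<'E'
def fish(c,P):
    Rm=cv2.Rodrigues(np.array(c["rvec"]))[0]; X=np.asarray(P,float).reshape(-1,3)@Rm.T+np.array(c["tvec"])
    rr=np.hypot(X[:,0],X[:,1]); th=np.arctan2(rr,X[:,2]); return np.c_[c["cx"]+c["fx"]*th*X[:,0]/rr,c["cy"]+c["fx"]*th*X[:,1]/rr]
E
python3 - <<'E'
from h import *
from workcell import r
p=np.load("lamp.npy"); c=r.camera("wrist"); im=cv2.cvtColor(c["image"],cv2.COLOR_RGB2BGR)
b=cv2.resize(im[140:340,180:380],None,fx=3,fy=3,interpolation=cv2.INTER_CUBIC)
def d(P,col):
    for q in fish(c,P): cv2.circle(b,tuple(int(x) for x in ((q+.5-[180,140])*3)),2,col,-1)
d(L2W(p,curve3(.085)),(0,0,255))
Y=.103;a=np.linspace(0,2*np.pi,60)
for s,rad,col in((.018,.0155,(255,0,0)),(-.012,.028,(0,255,0)),(-.018,.028,(0,255,0))):
    d(L2W(p,np.c_[rad*np.cos(a),0*a+Y-s,.082+rad*np.sin(a)]),col)
for sx in(-.03,.03):
    d(L2W(p,[[sx,.099+k,.100] for k in(-.0075,0,.0075)]),(255,0,255))
cv2.imwrite("pics/w3.png",b)
E
python3 st.py
```

```text
t 2.4 lamp mm [  0.6   98.5  107.94] world [529.45 -17.61 107.94] yaw -5.29 down [ 0.002 -0.    -1.   ]
F lamp [0.91 0.25 0.36] M [-0.05 -0.07 -0.03] w 59.92
```

View pics/w3.png

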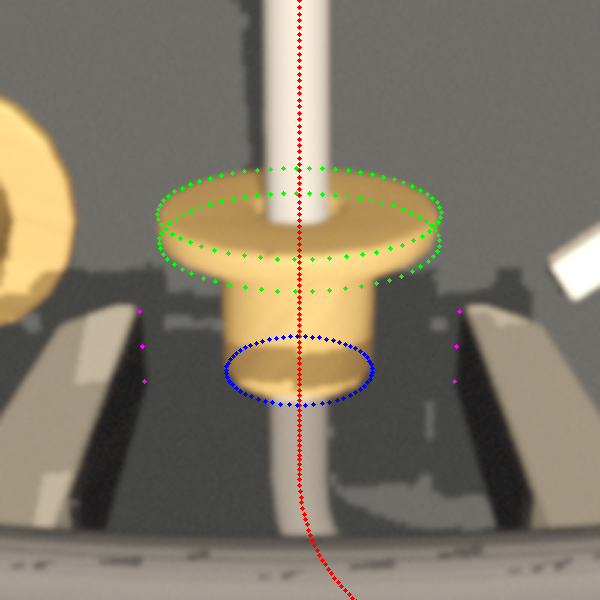

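```bash
python3 -m inch '[{"dp":[0,0,-18],"turn":0,"jaw":60},{"dp":[0,0,-35],"turn":0,"jaw":50},{"dp":[0,0,-35],"turn":0,"jaw":42},{"dp":[0,0,-35],"turn":0,"jaw":36},{"dp":[0,0,-35],"turn":0,"jaw":36}]' 12; python3 st.py
python3 -m inch '[{"dp":[0,0,0],"turn":0,"jaw":32},{"dp":[0,0,0],"turn":0,"jaw":28},{"dp":[0,0,0],"turn":0,"jaw":25},{"dp":[0,0,0],"turn":0,"jaw":25},{"dp":[0,0,0],"turn":0,"jaw":25}]' 12; python3 st.py
```

```text
t: 2.9
tool_pos: [0.5295, -0.0174, 0.0728]
eef_rot: [0.001, 0.739, 0.674, 0.001]
force: [0.6, 0.1, -0.7]
gripper_width: 0.0373
t 2.9 lamp mm [ 0.67 98.7  72.85] world [529.54 -17.42  72.85] yaw -5.27 down [ 0.002 -0.    -1.   ]
F lamp [ 0.56  0.13 -0.66] M [-0.01 -0.08  0.02] w 37.29
t: 3.4
tool_pos: [0.5292, -0.0174, 0.0722]
eef_rot: [0.0, 0.739, 0.674, 0.0]
force: [-1.6, 0.7, 6.8]
gripper_width: 0.0293
t 3.4 lamp mm [ 0.3  98.73 72.18] world [529.18 -17.35  72.18] yaw -5.27 down [ 0.001 -0.    -1.   ]
F lamp [-1.66  0.51  6.77] M [-0.06  0.11 -0.02] w 29.25
```

```bash
python3 -m inch '[{"dp":[0,0,0.5],"turn":0,"jaw":25},{"dp":[0,0,1],"turn":0,"jaw":25},{"dp":[0,0,1.5],"turn":0,"jaw":25},{"dp":[0,0,2],"turn":0,"jaw":25},{"dp":[0,0,2],"turn":0,"jaw":25}]' 12; python3 st.py
python3 - <<'E'
from h import *
from workcell import r
c=r.camera("wrist"); cv2.imwrite("pics/w4.png",cv2.resize(cv2.cvtColor(c["image"],cv2.COLOR_RGB2BGR)[160:340,180:380],None,fx=3,fy=3,interpolation=cv2.INTER_CUBIC))
E
```

```text
t: 3.9
tool_pos: [0.5288, -0.0173, 0.0736]
eef_rot: [-0.0, 0.739, 0.674, -0.0]
force: [0.8, 0.1, -0.9]
gripper_width: 0.0299
t 3.9 lamp mm [-9.000e-02  9.872e+01  7.358e+01] world [528.79 -17.33  73.58] yaw -5.27 down [-0.  0. -1.]
F lamp [ 0.75  0.21 -0.93] M [-0.06 -0.07 -0.02] w 29.86
```

View pics/w4.png

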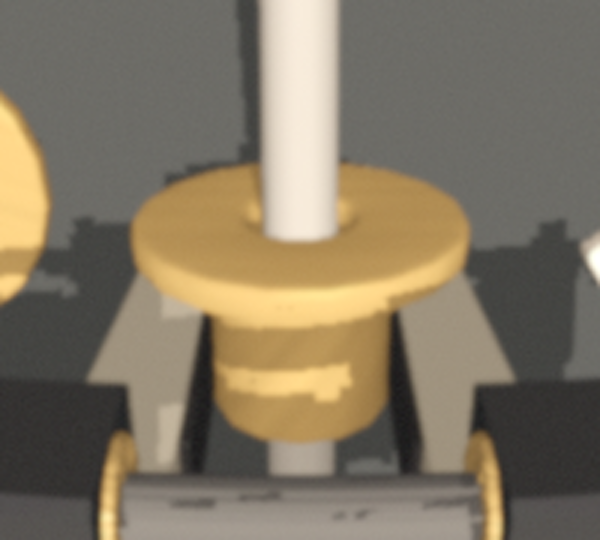

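```bash
cat > plan.py <<'E'
from h import *
from scipy.optimize import minimize
p=np.load("lamp.npy"); q=curve(400)*1000
# dense arclength
seg=np.r_[0,np.cumsum(np.linalg.norm(np.diff(q,axis=0),axis=1))]
def at(s): return np.array([np.interp(s,seg,q[:,0]),np.interp(s,seg,q[:,1])])
import sys
y0=103.; g=float(sys.argv[1]) if len(sys.argv)>1 else 4.3
s0=185-y0; step=4.; prev=None
for i,s in enumerate(np.arange(s0,s0+164,step)):
    c=at(s); t=at(s+.5)-at(s-.5); h0=np.arctan2(t[1],t[0])
    def cost(v):
        h=h0+v[1]; n=np.array([-np.sin(h0),np.cos(h0)]); C=c+v[0]*n
        d=q-C; a=d@[np.cos(h),np.sin(h)]; b=-d@[np.sin(h),-np.cos(h)]
        m=(abs(a)<18.2)&(np.hypot(d[:,0],d[:,1])<30); return (b[m].max()-b[m].min())*.2+abs(b[m]).max()
    o=minimize(cost,[0,0],method="Nelder-Mead",options=dict(xatol=1e-3,fatol=1e-4,initial_simplex=[[0,0],[1,0],[0,.05]]))
    h=h0+o.x[1]; C=c+o.x[0]*np.array([-np.sin(h0),np.cos(h0)]); G=C+g*np.array([np.cos(h),np.sin(h)])
    if i==0: G0=L2W(p,[[*G,0]])[0]; h00=h
    w=L2W(p,[[*G,0]])[0]; print(i,"C",C.round(1),"G",G.round(1),"dW",(w-G0)[:2].round(1),"turn",np.degrees(h-h00).round(1),"dev",abs(o.fun).round(2))
E
python3 plan.py
```

```text
0 C [  0. 103.] G [ 0.  98.7] dW [0. 0.] turn 0.0 dev 0.0
1 C [ 0. 99.] G [ 0.  94.7] dW [-0.4 -4. ] turn 0.0 dev 0.0
2 C [ 0. 95.] G [ 0.  90.7] dW [-0.7 -8. ] turn 0.0 dev 0.0
3 C [ 0. 91.] G [ 0.  86.7] dW [ -1.1 -11.9] turn 0.0 dev 0.0
4 C [ 0. 87.] G [ 0.  82.7] dW [ -1.5 -15.9] turn 0.0 dev 0.0
5 C [ 0. 83.] G [ 0.  78.7] dW [ -1.9 -19.9] turn 0.0 dev 0.0
6 C [ 0. 79.] G [ 0.  74.7] dW [ -2.2 -23.9] turn 0.0 dev 0.0
7 C [ 0. 75.] G [ 0.  70.7] dW [ -2.6 -27.9] turn 0.1 dev 0.05
8 C [ 0. 71.] G [ 0.1 66.7] dW [ -2.9 -31.9] turn 0.5 dev 0.2
9 C [ 0.1 67. ] G [ 0.3 62.7] dW [ -3.1 -35.9] turn 1.6 dev 0.52
10 C [ 0.3 63. ] G [ 0.5 58.7] dW [ -3.2 -39.9] turn 2.8 dev 0.76
11 C [ 0.7 59. ] G [ 1.1 54.7] dW [ -3.  -43.9] turn 4.9 dev 1.15
12 C [ 1.1 55.1] G [ 1.6 50.8] dW [ -2.8 -47.8] turn 6.7 dev 1.36
13 C [ 1.8 51.2] G [ 2.6 47. ] dW [ -2.2 -51.7] turn 9.7 dev 1.67
14 C [ 2.6 47.4] G [ 3.5 43.2] dW [ -1.6 -55.6] turn 12.3 dev 1.76
15 C [ 3.7 43.6] G [ 4.9 39.5] dW [ -0.6 -59.4] turn 16.2 dev 1.91
16 C [ 4.8 39.9] G [ 6.3 35.8] dW [  0.4 -63.2] turn 19.8 dev 1.79
17 C [ 6.3 36.2] G 
[... 904 characters left out ...]
 73.7 dev 1.9
31 C [47.1  2.7] G [51.3  1.7] dW [  42.1 -101.3] turn 77.6 dev 1.74
32 C [51.   1.9] G [55.2  1.2] dW [  45.9 -102.3] turn 80.3 dev 1.66
33 C [54.8  1.2] G [59.1  0.7] dW [  49.8 -103.1] turn 83.3 dev 1.36
34 C [58.8  0.7] G [63.1  0.4] dW [  53.6 -103.8] turn 85.2 dev 1.15
35 C [62.8  0.3] G [67.   0.1] dW [  57.6 -104.4] turn 87.2 dev 0.76
36 C [66.8  0.2] G [71.1  0. ] dW [  61.6 -104.8] turn 88.3 dev 0.52
37 C [70.8  0. ] G [75.1 -0. ] dW [  65.6 -105.2] turn 89.4 dev 0.2
38 C [74.8  0. ] G [79.1 -0. ] dW [  69.5 -105.6] turn 89.9 dev 0.05
39 C [78.8  0. ] G [83.1  0. ] dW [  73.5 -106. ] turn 90.0 dev 0.0
40 C [82.8  0. ] G [87.1  0. ] dW [  77.5 -106.4] turn 90.0 dev 0.0
```

```bash
python3 -m inch '[{"dp":[0,0,0.5],"turn":0,"jaw":25},{"dp":[0,0,1.2],"turn":0,"jaw":25},{"dp":[0,0,1.2],"turn":0,"jaw":25},{"dp":[0,-2,1.2],"turn":0,"jaw":25},{"dp":[-0.4,-4,1.2],"turn":0,"jaw":25}]' 12; python3 st.py
```

```text
t: 4.45
tool_pos: [0.5285, -0.0215, 0.0748]
eef_rot: [0.0, 0.739, 0.674, 0.0]
force: [0.2, 0.2, -2.8]
gripper_width: 0.03
t 4.45 lamp mm [-4.000e-02  9.454e+01  7.482e+01] world [528.45 -21.5   74.82] yaw -5.27 down [ 0. -0. -1.]
F lamp [ 0.22  0.19 -2.78] M [-0.08 -0.06 -0.03] w 29.95
```

```bash
python3 -m inch '[{"dp":[-0.3,-4,0],"turn":0,"jaw":25},{"dp":[-0.7,-8,0],"turn":0,"jaw":25},{"dp":[-1.1,-12,0],"turn":0,"jaw":25},{"dp":[-1.5,-16,0],"turn":0,"jaw":25},{"dp":[-1.8,-19.9,0],"turn":0,"jaw":25}]'; python3 st.py
python3 - <<'E'
from h import *
from workcell import r
c=r.camera("wrist"); cv2.imwrite("pics/w5.png",cv2.resize(cv2.cvtColor(c["image"],cv2.COLOR_RGB2BGR)[160:340,180:380],None,fx=3,fy=3,interpolation=cv2.INTER_CUBIC))
E
```

```text
t: 4.95
tool_pos: [0.5266, -0.0417, 0.0748]
eef_rot: [-0.0, 0.739, 0.674, -0.0]
force: [0.6, -0.4, -2.2]
gripper_width: 0.0298
t 4.95 lamp mm [-0.   74.3  74.83] world [526.61 -41.65  74.83] yaw -5.28 down [-0. -0. -1.]
F lamp [ 0.66 -0.35 -2.21] M [-0.12 -0.09  0.  ] w 29.79
```

View pics/w5.png

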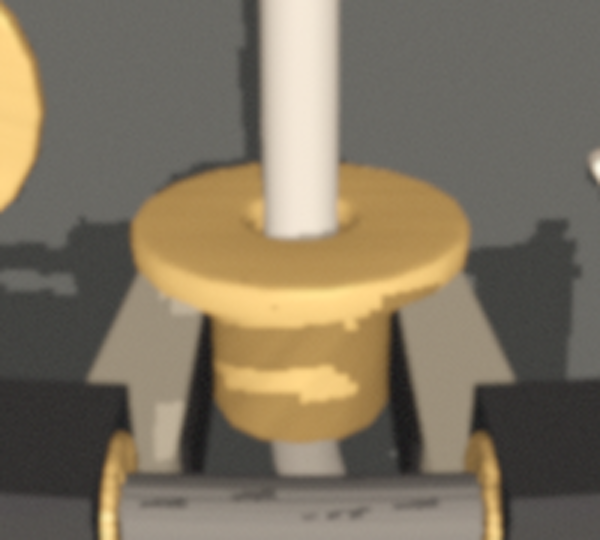

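```bash
python3 -m inch '[{"dp":[-0.4,-4,0],"turn":0.1,"jaw":25},{"dp":[-0.7,-8,0],"turn":0.6,"jaw":25},{"dp":[-0.9,-12,0],"turn":1.6,"jaw":25},{"dp":[-1,-16,0],"turn":3,"jaw":25},{"dp":[-0.8,-20,0],"turn":4.9,"jaw":25}]'; python3 st.py
```

```text
t: 5.5
tool_pos: [0.5258, -0.0616, 0.0748]
eef_rot: [-0.0, 0.709, 0.705, -0.0]
force: [-0.6, 0.1, -2.8]
gripper_width: 0.0298
t 5.5 lamp mm [ 1.06 54.38 74.82] world [525.81 -61.58  74.82] yaw -0.26 down [-0.  0. -1.]
F lamp [-0.56  0.   -2.81] M [-0.08 -0.13 -0.03] w 29.81
```

```bash
python3 -m inch '[{"dp":[0.2,-3.9,0],"turn":2,"jaw":25},{"dp":[0.8,-7.8,0],"turn":4.8,"jaw":25},{"dp":[1.5,-11.7,0],"turn":7.8,"jaw":25},{"dp":[2.4,-15.5,0],"turn":11.3,"jaw":25},{"dp":[3.4,-19.3,0],"turn":15,"jaw":25}]'; python3 st.py
```

```text
t: 6.0
tool_pos: [0.5293, -0.0809, 0.0748]
eef_rot: [-0.0, 0.61, 0.792, -0.0]
force: [0.2, 0.5, -1.6]
gripper_width: 0.0299
t 6.0 lamp mm [ 6.28 35.48 74.82] world [529.26 -80.89  74.82] yaw 14.82 down [-0. -0. -1.]
F lamp [ 0.19  0.56 -1.57] M [-0.07 -0.06  0.01] w 29.91
```

```bash
python3 -m inch '[{"dp":[1.5,-3.7,0],"turn":4.1,"jaw":25},{"dp":[3.1,-7.2,0],"turn":8,"jaw":25},{"dp":[5,-10.7,0],"turn":11.9,"jaw":25},{"dp":[7,-14,0],"turn":15.7,"jaw":25},{"dp":[9.4,-17.1,0],"turn":19.5,"jaw":25}]'; python3 st.py
python3 - <<'E'
from h import *
from workcell import r
c=r.camera("wrist"); cv2.imwrite("pics/w6.png",cv2.resize(cv2.cvtColor(c["image"],cv2.COLOR_RGB2BGR)[160:340,180:380],None,fx=3,fy=3,interpolation=cv2.INTER_CUBIC))
E
```

```text
t: 6.5
tool_pos: [0.5387, -0.098, 0.0748]
eef_rot: [-0.0, 0.467, 0.884, -0.0]
force: [1.7, -0.3, -0.9]
gripper_width: 0.0298
t 6.5 lamp mm [17.25 19.31 74.8 ] world [538.68 -98.    74.8 ] yaw 34.33 down [-0.  0. -1.]
F lamp [ 1.69 -0.17 -0.86] M [ 0.01 -0.19 -0.04] w 29.85
```

View pics/w6.png

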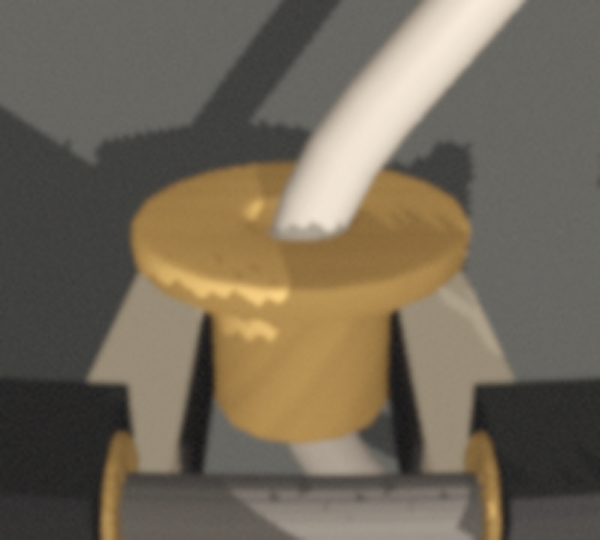

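```bash
python3 -m inch '[{"dp":[2.5,-3.1,0],"turn":3.8,"jaw":25},{"dp":[5.2,-5.9,0],"turn":7.6,"jaw":25},{"dp":[8.1,-8.6,0],"turn":11.4,"jaw":25},{"dp":[11.2,-11,0],"turn":15.2,"jaw":25},{"dp":[14.4,-13.3,0],"turn":19,"jaw":25}]'; python3 st.py
```

```text
t: 7.05
tool_pos: [0.5531, -0.1111, 0.0748]
eef_rot: [-0.0, 0.315, 0.949, -0.0]
force: [-1.5, -0.5, -1.9]
gripper_width: 0.0297
t 7.05 lamp mm [32.8   7.57 74.81] world [ 553.08 -111.13   74.81] yaw 53.24 down [-0.  0. -1.]
F lamp [-1.42 -0.59 -1.87] M [ 0.03 -0.15  0.05] w 29.65
```

```bash
python3 -m inch '[{"dp":[3.4,-1.9,0],"turn":3.8,"jaw":25},{"dp":[6.8,-3.8,0],"turn":7.6,"jaw":25},{"dp":[10.5,-5.3,0],"turn":11.6,"jaw":25},{"dp":[14.2,-6.5,0],"turn":15.3,"jaw":25},{"dp":[17.9,-7.7,0],"turn":19,"jaw":25}]'; python3 st.py
```

```text
t: 7.55
tool_pos: [0.571, -0.1188, 0.0748]
eef_rot: [-0.0, 0.154, 0.988, 0.0]
force: [0.2, -1.4, -0.9]
gripper_width: 0.0299
t 7.55 lamp mm [51.33  1.65 74.76] world [ 570.97 -118.75   74.76] yaw 72.24 down [-0.  0. -1.]
F lamp [ 0.33 -1.39 -0.91] M [ 0.02 -0.08  0.02] w 29.88
```

```bash
python3 -m inch '[{"dp":[3.8,-1,0],"turn":3,"jaw":25},{"dp":[7.7,-1.8,0],"turn":5.7,"jaw":25},{"dp":[11.5,-2.5,0],"turn":7.8,"jaw":25},{"dp":[15.5,-3.1,0],"turn":9.7,"jaw":25},{"dp":[19.5,-3.5,0],"turn":11,"jaw":25}]'; python3 st.py
python3 -m inch '[{"dp":[4,-0.4,0],"turn":0.8,"jaw":25},{"dp":[8,-0.8,0],"turn":1.3,"jaw":25},{"dp":[12,-1.2,0],"turn":1.6,"jaw":25},{"dp":[16,-1.6,0],"turn":1.6,"jaw":25},{"dp":[20,-1.9,0],"turn":1.6,"jaw":25}]'; python3 st.py
```

```text
t: 8.05
tool_pos: [0.5905, -0.1222, 0.0748]
eef_rot: [-0.0, 0.06, 0.998, 0.0]
force: [0.3, -0.6, -1.8]
gripper_width: 0.0295
t 8.05 lamp mm [7.113e+01 1.000e-02 7.476e+01] world [ 590.54 -122.22   74.76] yaw 83.16 down [-0.  0. -1.]
F lamp [ 0.35 -0.55 -1.8 ] M [ 0.09 -0.2  -0.01] w 29.45
t: 8.55
tool_pos: [0.6108, -0.1241, 0.0748]
eef_rot: [-0.0, 0.046, 0.999, 0.0]
force: [-0.3, -0.1, -2.2]
gripper_width: 0.0296
t 8.55 lamp mm [9.144e+01 6.000e-02 7.481e+01] world [ 610.76 -124.06   74.81] yaw 84.71 down [-0.  0. -1.]
F lamp [-0.33 -0.15 -2.18] M [ 0.06 -0.2  -0.01] w 29.61
```

```bash
python3 -m inch '[{"dp":[3,-0.3,0],"turn":0,"jaw":25},{"dp":[6,-0.6,0],"turn":0,"jaw":25},{"dp":[6,-0.6,0],"turn":0,"jaw":25},{"dp":[6,-0.6,0],"turn":0,"jaw":25},{"dp":[6,-0.6,0],"turn":0,"jaw":25}]'; python3 st.py
python3 - <<'E'
from h import *
from workcell import r
c=r.camera("wrist"); cv2.imwrite("pics/w7.png",cv2.cvtColor(c["image"],cv2.COLOR_RGB2BGR))
c=r.camera("scene"); cv2.imwrite("pics/s7.png",cv2.resize(cv2.cvtColor(c["image"],cv2.COLOR_RGB2BGR)[160:340,180:380],None,fx=3,fy=3,interpolation=cv2.INTER_CUBIC))
E
```

```text
t: 9.05
tool_pos: [0.6163, -0.1246, 0.0748]
eef_rot: [-0.0, 0.046, 0.999, 0.0]
force: [-0.9, 0.2, -2.1]
gripper_width: 0.0295
t 9.05 lamp mm [97.01  0.   74.79] world [ 616.3  -124.64   74.79] yaw 84.73 down [-0.  0. -1.]
F lamp [-0.9   0.07 -2.07] M [ 0.   -0.12  0.  ] w 29.53
```

View pics/w7.png

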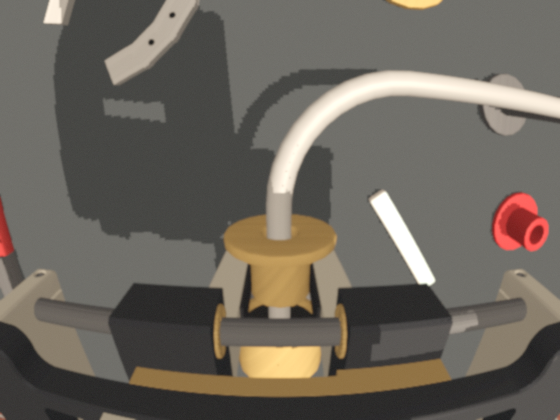

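View pics/s7.png

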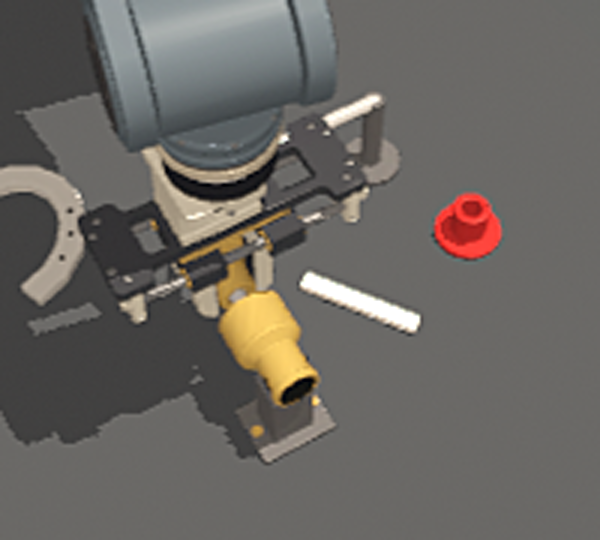

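```bash
python3 -m inch '[{"dp":[0,0,-1.5],"turn":0,"jaw":25},{"dp":[0,0,-2.5],"turn":0,"jaw":29},{"dp":[0,0,-2.5],"turn":0,"jaw":45},{"dp":[0,0,-2.5],"turn":0,"jaw":60},{"dp":[0,0,-2.5],"turn":0,"jaw":75}]'; python3 st.py
python3 -m inch '[{"dp":[0,0,0],"turn":0,"jaw":75},{"dp":[0,0,0],"turn":0,"jaw":75},{"dp":[-12,1.1,0],"turn":0,"jaw":75},{"dp":[-26,2.4,0],"turn":0,"jaw":75},{"dp":[-38.8,3.6,0],"turn":0,"jaw":75}]'; python3 st.py
```

```text
t: 9.65
tool_pos: [0.6165, -0.1247, 0.0724]
eef_rot: [0.0, 0.046, 0.999, -0.0]
force: [0.3, 1.0, 0.9]
gripper_width: 0.0489
t 9.65 lamp mm [ 9.722e+01 -1.000e-02  7.243e+01] world [ 616.51 -124.67   72.43] yaw 84.72 down [ 0. -0. -1.]
F lamp [0.17 0.99 0.86] M [ 0.01 -0.13 -0.04] w 48.9
t: 10.15
tool_pos: [0.5771, -0.1209, 0.0723]
eef_rot: [-0.0, 0.046, 0.999, 0.0]
force: [0.5, 0.5, -0.3]
gripper_width: 0.0749
t 10.15 lamp mm [5.763e+01 3.000e-02 7.226e+01] world [ 577.09 -120.95   72.26] yaw 84.73 down [-0.  0. -1.]
F lamp [ 0.48  0.54 -0.27] M [ 0.07 -0.21  0.02] w 74.9
```

```bash
python3 -m inch '[{"dp":[0,0,0],"turn":0,"jaw":50},{"dp":[0,0,0],"turn":0,"jaw":30},{"dp":[0,0,0],"turn":0,"jaw":22},{"dp":[0,0,0],"turn":0,"jaw":22},{"dp":[0,0,0],"turn":0,"jaw":22}]'; python3 -m inch '[{"dp":[0,0,0],"turn":0,"jaw":22},{"dp":[0,0,0],"turn":0,"jaw":22},{"dp":[0,0,0],"turn":0,"jaw":22},{"dp":[0,0,0],"turn":0,"jaw":22},{"dp":[0,0,0],"turn":0,"jaw":22}]';python3 st.py
python3 - <<'E'
from h import *
from workcell import r
c=r.camera("wrist"); cv2.imwrite("pics/w8.png",cv2.cvtColor(c["image"],cv2.COLOR_RGB2BGR))
E
```

```text
t: 10.65
tool_pos: [0.5779, -0.1211, 0.0723]
eef_rot: [0.0, 0.046, 0.999, -0.0]
force: [0.5, -0.2, 0.5]
gripper_width: 0.0398
t: 11.15
tool_pos: [0.5776, -0.1211, 0.0723]
eef_rot: [-0.0, 0.046, 0.999, 0.0]
force: [-0.5, 0.3, -0.3]
gripper_width: 0.0224
t 11.15 lamp mm [ 5.819e+01 -2.000e-02  7.231e+01] world [ 577.64 -121.05   72.31] yaw 84.72 down [-0.  0. -1.]
F lamp [-0.49  0.26 -0.31] M [ 0.03 -0.16 -0.01] w 22.39
```

View pics/w8.png

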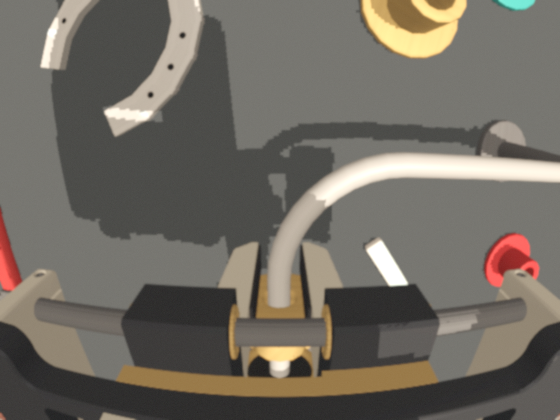

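```bash
cat > ck.py <<'E'
from h import *
from workcell import r
import sys
p=np.load("lamp.npy"); s=r.state(); f=s["force"]; fx=np.cos(p[2])*f[0]+np.sin(p[2])*f[1]
L=W2L(p,[s["tool_pos"]])[0]*1000
print("t %.2f x %.2f y %.2f z %.2f fx %.2f"%(s["t"],*L,fx)); sys.exit(abs(fx)>float(sys.argv[1]))
E
python3 -m inch '[{"dp":[2,-0.2,0],"turn":0,"jaw":22},{"dp":[4,-0.4,0],"turn":0,"jaw":22},{"dp":[6,-0.6,0],"turn":0,"jaw":22},{"dp":[8,-0.7,0],"turn":0,"jaw":22},{"dp":[10,-0.9,0],"turn":0,"jaw":22}]' >/dev/null; python3 ck.py 3 && python3 -m inch '[{"dp":[2,-0.2,0],"turn":0,"jaw":22},{"dp":[4,-0.4,0],"turn":0,"jaw":22},{"dp":[6,-0.6,0],"turn":0,"jaw":22},{"dp":[8,-0.7,0],"turn":0,"jaw":22},{"dp":[10,-0.9,0],"turn":0,"jaw":22}]'>/dev/null; python3 st.py
python3 - <<'E'
from h import *
from workcell import r
c=r.camera("wrist"); cv2.imwrite("pics/w9.png",cv2.resize(cv2.cvtColor(c["image"],cv2.COLOR_RGB2BGR)[180:400,180:380],None,fx=2.7,fy=2.7,interpolation=cv2.INTER_CUBIC))
E
```

```text
t 11.70 x 68.26 y 0.05 z 72.32 fx -1.06
t 11.7 lamp mm [6.826e+01 5.000e-02 7.232e+01] world [ 587.68 -121.92   72.32] yaw 84.73 down [-0.  0. -1.]
F lamp [-1.06  0.09  1.02] M [0.1  0.06 0.01] w 22.1False
```

View pics/w9.png

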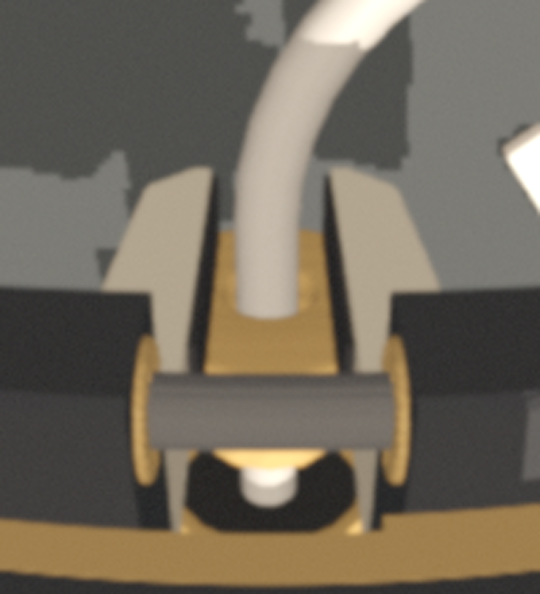

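```bash
sed -i 's/sys.exit(abs(fx)>float(sys.argv\[1\]))/sys.exit(int(abs(fx)>float(sys.argv[1])))/' ck.py
python3 -m inch '[{"dp":[2,-0.2,0],"turn":0,"jaw":22},{"dp":[4,-0.4,0],"turn":0,"jaw":22},{"dp":[6,-0.6,0],"turn":0,"jaw":22},{"dp":[8,-0.7,0],"turn":0,"jaw":22},{"dp":[10,-0.9,0],"turn":0,"jaw":22}]'>/dev/null; python3 st.py
python3 - <<'E'
from h import *
from workcell import r
p=np.load("lamp.npy")
c=r.camera("wrist"); b=cv2.resize(cv2.cvtColor(c["image"],cv2.COLOR_RGB2BGR)[180:400,180:380],None,fx=2.7,fy=2.7,interpolation=cv2.INTER_CUBIC)
def d(P,col):
    for q in fish(c,P): cv2.circle(b,tuple(int(x) for x in ((q+.5-[180,180])*2.7)),1,col,-1)
a=np.linspace(0,2*np.pi,60)
d(L2W(p,curve3()),(0,0,255))
d(L2W(p,np.c_[0*a+.125,.021*np.cos(a),.085+.021*np.sin(a)]),(255,0,0))
for X,col in((.083,(0,255,0)),(.087,(255,0,255)),(.091,(255,255,0))): d(L2W(p,np.c_[0*a+X,.009*np.cos(a),.082+.009*np.sin(a)]),col)
cv2.imwrite("pics/w10.png",b)
E
```

```text
t 12.25 lamp mm [7.843e+01 6.000e-02 7.230e+01] world [ 597.81 -122.85   72.3 ] yaw 84.73 down [-0.  0. -1.]
F lamp [-1.51 -0.48 -0.36] M [ 0.01  0.05 -0.02] w 21.79
```

View pics/w10.png

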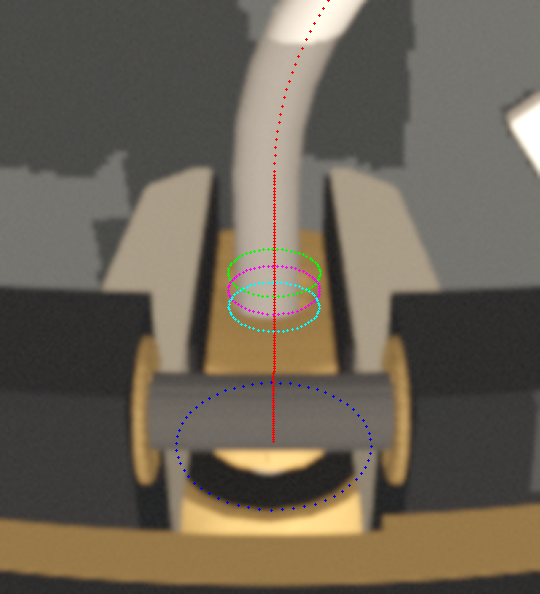

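```bash
python3 -m inch '[{"dp":[0.5,-0.05,0],"turn":0,"jaw":22},{"dp":[1,-0.1,0],"turn":0,"jaw":22},{"dp":[1.5,-0.15,0],"turn":0,"jaw":22},{"dp":[2,-0.2,0],"turn":0,"jaw":22},{"dp":[2,-0.2,0],"turn":0,"jaw":22}]'>/dev/null; python3 ck.py 3.5 &&
python3 -m inch '[{"dp":[0.3,0,0],"turn":0,"jaw":22},{"dp":[0.6,0,0],"turn":0,"jaw":22},{"dp":[1,-0.1,0],"turn":0,"jaw":22},{"dp":[1,-0.1,0],"turn":0,"jaw":22},{"dp":[1,-0.1,0],"turn":0,"jaw":22}]'>/dev/null; python3 ck.py 3.5 &&
python3 -m inch '[{"dp":[0.3,0,0],"turn":0,"jaw":22},{"dp":[0.6,0,0],"turn":0,"jaw":22},{"dp":[1,-0.1,0],"turn":0,"jaw":22},{"dp":[1,-0.1,0],"turn":0,"jaw":22},{"dp":[1,-0.1,0],"turn":0,"jaw":22}]'>/dev/null; python3 ck.py 3.5 &&
python3 -m inch '[{"dp":[0.3,0,0],"turn":0,"jaw":22},{"dp":[0.6,0,0],"turn":0,"jaw":22},{"dp":[1,-0.1,0],"turn":0,"jaw":22},{"dp":[1,-0.1,0],"turn":0,"jaw":22},{"dp":[1,-0.1,0],"turn":0,"jaw":22}]'>/dev/null; python3 ck.py 3.5; python3 st.py
```

```text
t 12.80 x 80.37 y 0.05 z 72.35 fx -0.76
t 13.30 x 81.37 y 0.03 z 72.35 fx -0.24
t 13.80 x 82.36 y 0.02 z 72.34 fx -0.36
t 14.30 x 83.38 y 0.01 z 72.35 fx -1.25
t 14.3 lamp mm [8.338e+01 1.000e-02 7.235e+01] world [ 602.73 -123.36   72.35] yaw 84.73 down [ 0. -0. -1.]
F lamp [-1.25  0.97  1.01] M [ 0.12 -0.11 -0.01] w 22.21
```

```bash
python3 -m inch '[{"dp":[0.3,0,0],"turn":0,"jaw":22},{"dp":[0.6,0,0],"turn":0,"jaw":22},{"dp":[1,-0.1,0],"turn":0,"jaw":22},{"dp":[1,-0.1,0],"turn":0,"jaw":22},{"dp":[1,-0.1,0],"turn":0,"jaw":22}]'>/dev/null; python3 ck.py 3.2 || exit
python3 -m inch '[{"dp":[0.3,0,0],"turn":0,"jaw":22},{"dp":[0.6,0,0],"turn":0,"jaw":22},{"dp":[1,-0.1,0],"turn":0,"jaw":22},{"dp":[1,-0.1,0],"turn":0,"jaw":22},{"dp":[1,-0.1,0],"turn":0,"jaw":22}]'>/dev/null; python3 ck.py 3.2 || exit
python3 -m inch '[{"dp":[0.3,0,0],"turn":0,"jaw":22},{"dp":[0.6,0,0],"turn":0,"jaw":22},{"dp":[1,-0.1,0],"turn":0,"jaw":22},{"dp":[1,-0.1,0],"turn":0,"jaw":22},{"dp":[1,-0.1,0],"turn":0,"jaw":22}]'>/dev/null; python3 ck.py 3.2 || exit
python3 -m inch '[{"dp":[0.3,0,0],"turn":0,"jaw":22},{"dp":[0.6,0,0],"turn":0,"jaw":22},{"dp":[1,-0.1,0],"turn":0,"jaw":22},{"dp":[1,-0.1,0],"turn":0,"jaw":22},{"dp":[1,-0.1,0],"turn":0,"jaw":22}]'>/dev/null; python3 ck.py 3.2 || exit
python3 -m inch '[{"dp":[0.3,0,0],"turn":0,"jaw":22},{"dp":[0.6,0,0],"turn":0,"jaw":22},{"dp":[1,-0.1,0],"turn":0,"jaw":22},{"dp":[1,-0.1,0],"turn":0,"jaw":22},{"dp":[1,-0.1,0],"turn":0,"jaw":22}]'>/dev/null; python3 ck.py 3.2 || exit
python3 -m inch '[{"dp":[0.3,0,0],"turn":0,"jaw":22},{"dp":[0.6,0,0],"turn":0,"jaw":22},{"dp":[1,-0.1,0],"turn":0,"jaw":22},{"dp":[1,-0.1,0],"turn":0,"jaw":22},{"dp":[1,-0.1,0],"turn":0,"jaw":22}]'>/dev/null; python3 ck.py 3.2 || exit
```

```text
t 14.80 x 84.37 y 0.01 z 72.34 fx -0.71
t 15.30 x 84.44 y 0.03 z 72.29 fx -6.24
```

```bash
python3 -m inch '[{"dp":[0.2,0,0],"turn":0,"jaw":22},{"dp":[0.4,0,0],"turn":0,"jaw":22},{"dp":[0.6,-0.1,0],"turn":0,"jaw":22},{"dp":[0.6,-0.1,0],"turn":0,"jaw":22},{"dp":[0.6,-0.1,0],"turn":0,"jaw":22}]'; python3 st.py
python3 - <<'E'
from h import *
from workcell import r
c=r.camera("wrist"); cv2.imwrite("pics/w11.png",cv2.resize(cv2.cvtColor(c["image"],cv2.COLOR_RGB2BGR)[240:400,200:360],None,fx=3.7,fy=3.7,interpolation=cv2.INTER_CUBIC))
c=r.camera("top"); cv2.imwrite("pics/t11.png",cv2.resize(cv2.cvtColor(c["image"],cv2.COLOR_RGB2BGR)[140:270,270:400],None,fx=4,fy=4,interpolation=cv2.INTER_CUBIC))
c=r.camera("scene"); cv2.imwrite("pics/s11.png",cv2.resize(cv2.cvtColor(c["image"],cv2.COLOR_RGB2BGR)[200:320,200:340],None,fx=4,fy=4,interpolation=cv2.INTER_CUBIC))
E
python3 st.py
```

```text
t: 15.8
tool_pos: [0.6038, -0.1235, 0.0723]
eef_rot: [-0.002, 0.046, 0.999, 0.0]
force: [-11.0, 0.8, 8.0]
gripper_width: 0.0218
t 15.8 lamp mm [8.443e+01 1.000e-02 7.228e+01] world [ 603.78 -123.45   72.28] yaw 84.74 down [-0.004  0.001 -1.   ]
F lamp [-11.04  -0.25   8.04] M [0.21 1.45 0.04] w 21.76
t 15.95 lamp mm [8.444e+01 4.000e-02 7.227e+01] world [ 603.79 -123.42   72.27] yaw 84.73 down [-0.004  0.001 -1.   ]
F lamp [-11.25   0.06   7.65] M [0.16 1.47 0.05] w 21.74
```

View pics/w11.png

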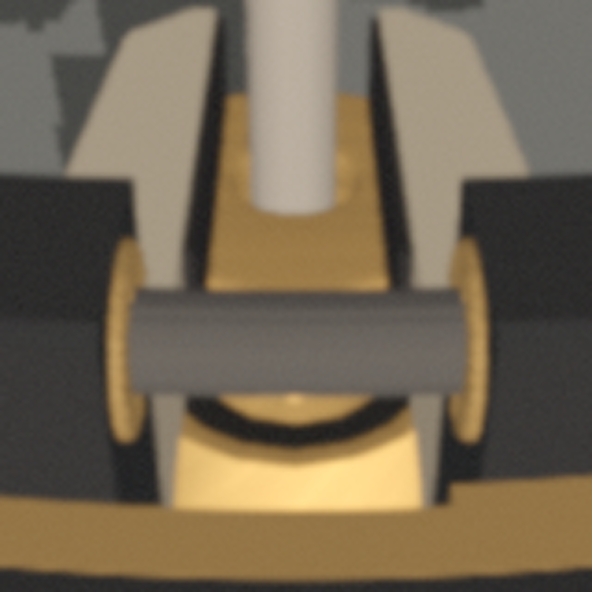

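View pics/s11.png

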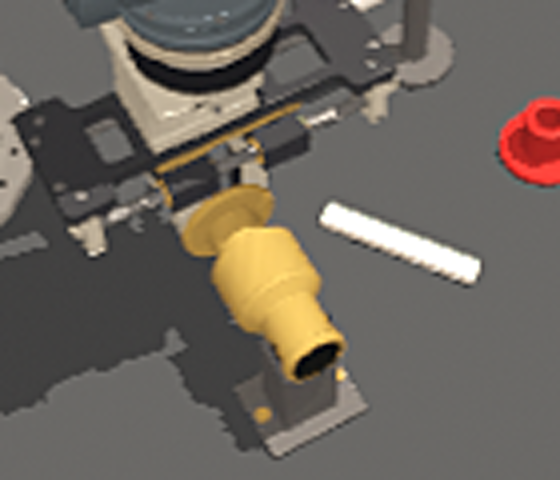

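View pics/t11.png

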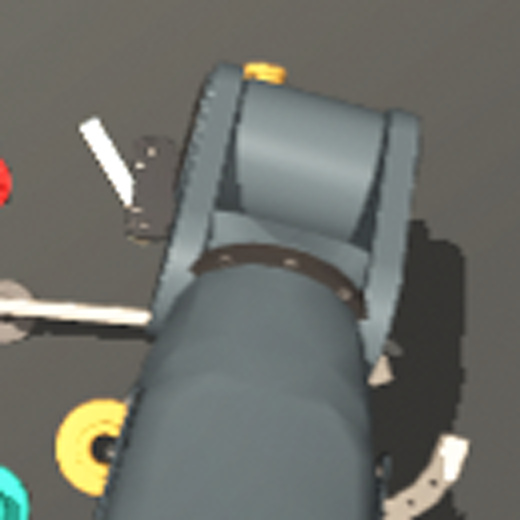

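```bash
python3 -m inch '[{"dp":[-1.5,0.1,0],"turn":0,"jaw":22},{"dp":[-3,0.3,0],"turn":0,"jaw":22},{"dp":[-4,0.4,2],"turn":0,"jaw":22},{"dp":[-4,0.4,4],"turn":0,"jaw":22},{"dp":[-4,0.4,4],"turn":0,"jaw":22}]'>/dev/null; python3 st.py
python3 -m inch '[{"dp":[0.8,-0.1,0],"turn":0,"jaw":22},{"dp":[1.5,-0.15,0],"turn":0,"jaw":22},{"dp":[2.2,-0.2,0],"turn":0,"jaw":22},{"dp":[2.8,-0.3,0],"turn":0,"jaw":22},{"dp":[2.8,-0.3,0],"turn":0,"jaw":22}]'>/dev/null; python3 st.py
python3 -m inch '[{"dp":[0.2,0,0],"turn":0,"jaw":22},{"dp":[0.4,0,0],"turn":0,"jaw":22},{"dp":[0.6,-0.1,0],"turn":0,"jaw":22},{"dp":[0.8,-0.1,0],"turn":0,"jaw":22},{"dp":[0.8,-0.1,0],"turn":0,"jaw":22}]'>/dev/null; python3 st.py
```

```text
t 16.45 lamp mm [ 8.225e+01 -8.000e-02  7.678e+01] world [ 601.6  -123.34   76.78] yaw 84.73 down [ 0.001 -0.    -1.   ]
F lamp [ 0.97 -0.51  0.39] M [ 0.06 -0.18  0.01] w 22.01
t 16.95 lamp mm [8.443e+01 2.000e-02 7.623e+01] world [ 603.78 -123.44   76.23] yaw 84.73 down [-0.001  0.    -1.   ]
F lamp [-2.45 -0.33  0.63] M [0.17 0.26 0.05] w 21.69
t 17.45 lamp mm [ 8.448e+01 -1.000e-02  7.623e+01] world [ 603.82 -123.48   76.23] yaw 84.73 down [-0.003  0.    -1.   ]
F lamp [-8.43 -0.53  5.14] M [0.24 1.09 0.07] w 22.13
```

```bash
python3 -m inch '[{"dp":[-3,0.3,0],"turn":0,"jaw":22},{"dp":[-5,0.5,0],"turn":0,"jaw":40},{"dp":[-5,0.5,-2],"turn":0,"jaw":60},{"dp":[-5,0.5,-4],"turn":0,"jaw":75},{"dp":[-5,0.5,-4],"turn":0,"jaw":75}]'>/dev/null; python3 st.py
python3 -m inch '[{"dp":[0,0,0],"turn":0,"jaw":75},{"dp":[0,0,0],"turn":0,"jaw":75},{"dp":[0,0,0],"turn":0,"jaw":75},{"dp":[0,0,0],"turn":0,"jaw":75},{"dp":[0,0,0],"turn":0,"jaw":75}]'>/dev/null; python3 st.py
```

```text
t 17.95 lamp mm [ 8.047e+01 -2.000e-02  7.195e+01] world [ 599.83 -123.12   71.95] yaw 84.73 down [-0.  0. -1.]
F lamp [-0.29  0.07 -0.87] M [ 0.03 -0.17 -0.02] w 49.04
t 18.45 lamp mm [ 8.052e+01 -3.000e-02  7.234e+01] world [ 599.88 -123.14   72.34] yaw 84.73 down [ 0. -0. -1.]
F lamp [ 0.01  0.27 -0.16] M [ 0.06 -0.18 -0.05] w 75.01
```

Move forward 31.5 mm around the flange to the exposed sleeve, and look before closing.

```bash
python3 -m inch '[{"dp":[8,-0.7,0],"turn":0,"jaw":75},{"dp":[16,-1.5,0],"turn":0,"jaw":75},{"dp":[24,-2.2,0],"turn":0,"jaw":75},{"dp":[31,-2.9,0],"turn":0,"jaw":75},{"dp":[31,-2.9,0],"turn":0,"jaw":65}]'>/dev/null; python3 st.py
python3 - <<'E'
from h import *
from workcell import r
c=r.camera("wrist"); cv2.imwrite("pics/w12.png",cv2.resize(cv2.cvtColor(c["image"],cv2.COLOR_RGB2BGR)[200:400,160:400],None,fx=3,fy=3,interpolation=cv2.INTER_CUBIC))
c=r.camera("scene"); cv2.imwrite("pics/s12.png",cv2.resize(cv2.cvtColor(c["image"],cv2.COLOR_RGB2BGR)[220:320,210:330],None,fx=5,fy=5,interpolation=cv2.INTER_CUBIC))
E
```

```text
t 18.95 lamp mm [ 1.1254e+02 -3.0000e-02  7.2200e+01] world [ 631.76 -126.11   72.2 ] yaw 84.74 down [ 0. -0. -1.]
F lamp [ 0.11  0.03 -0.84] M [ 0.01 -0.13  0.01] w 70.72
```

View pics/w12.png

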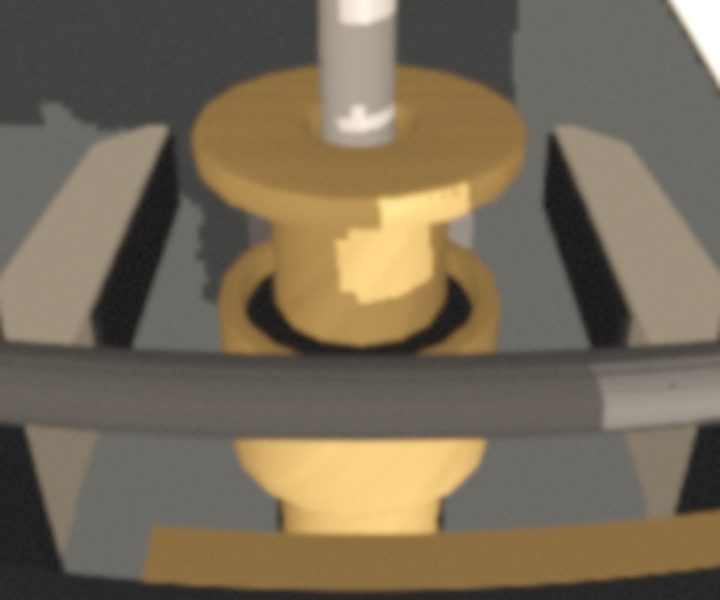

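View pics/s12.png

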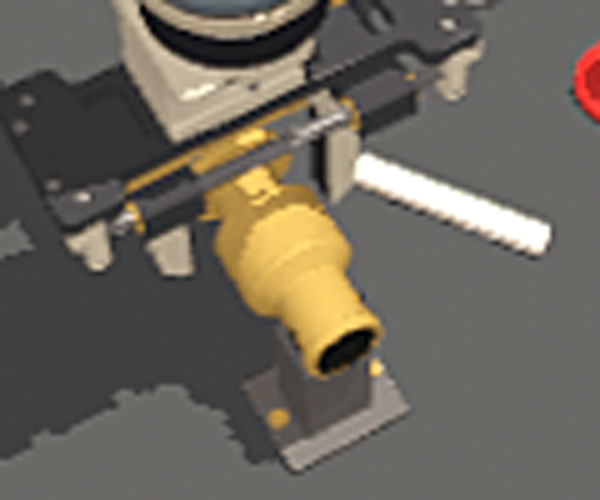

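The collar sits square and centred in the cup mouth (sleeve near (350,330) in the crop, with a black gap all round). I'll grip the exposed sleeve and re-seat it from there, to tell a real seat from a jam.

```bash
python3 -m inch '[{"dp":[0,0,0],"turn":0,"jaw":55},{"dp":[0,0,0],"turn":0,"jaw":45},{"dp":[0,0,0],"turn":0,"jaw":38},{"dp":[0,0,0],"turn":0,"jaw":34},{"dp":[0,0,0],"turn":0,"jaw":34}]' 15 >/dev/null; python3 st.py
python3 -m inch '[{"dp":[0,0,0],"turn":0,"jaw":30},{"dp":[0,0,0],"turn":0,"jaw":25},{"dp":[0,0,0],"turn":0,"jaw":25},{"dp":[0,0,0.7],"turn":0,"jaw":25},{"dp":[0,0,1.4],"turn":0,"jaw":25}]' 15 >/dev/null; python3 st.py
python3 -m inch '[{"dp":[0,0,0.5],"turn":0,"jaw":25},{"dp":[0,0,1],"turn":0,"jaw":25},{"dp":[-1,0.1,1],"turn":0,"jaw":25},{"dp":[-2,0.2,1],"turn":0,"jaw":25},{"dp":[-2,0.2,1],"turn":0,"jaw":25}]' 15 >/dev/null; python3 st.py
```

```text
t 19.55 lamp mm [ 1.1159e+02 -5.0000e-02  7.2350e+01] world [ 630.81 -126.04   72.35] yaw 84.72 down [-0.  0. -1.]
F lamp [ 0.63  0.5  -0.04] M [ 0.05 -0.17  0.03] w 34.55
t 20.05 lamp mm [ 1.115e+02 -1.000e-02  7.361e+01] world [ 630.73 -126.     73.61] yaw 84.73 down [-0.  0. -1.]
F lamp [-0.24 -0.97 -1.87] M [ 0.03 -0.17  0.  ] w 29.65
t 20.55 lamp mm [ 1.0944e+02 -4.0000e-02  7.4680e+01] world [ 628.68 -125.83   74.68] yaw 84.73 down [-0.  0. -1.]
F lamp [ 0.4  -0.61 -1.26] M [ 0.06 -0.16 -0.02] w 29.46
```

```bash
python3 -m inch '[{"dp":[0.6,0,0],"turn":0,"jaw":25},{"dp":[1.2,-0.1,0],"turn":0,"jaw":25},{"dp":[1.7,-0.2,0],"turn":0,"jaw":25},{"dp":[1.7,-0.2,0],"turn":0,"jaw":25},{"dp":[1.7,-0.2,0],"turn":0,"jaw":25}]' 20 >/dev/null; python3 ck.py 3 || exit
python3 -m inch '[{"dp":[0.2,0,0],"turn":0,"jaw":25},{"dp":[0.4,0,0],"turn":0,"jaw":25},{"dp":[0.6,-0.1,0],"turn":0,"jaw":25},{"dp":[0.8,-0.1,0],"turn":0,"jaw":25},{"dp":[0.8,-0.1,0],"turn":0,"jaw":25}]' >/dev/null; python3 ck.py 3 || exit
python3 -m inch '[{"dp":[0.2,0,0],"turn":0,"jaw":25},{"dp":[0.4,0,0],"turn":0,"jaw":25},{"dp":[0.6,-0.1,0],"turn":0,"jaw":25},{"dp":[0.8,-0.1,0],"turn":0,"jaw":25},{"dp":[0.8,-0.1,0],"turn":0,"jaw":25}]' >/dev/null; python3 ck.py 3 || exit
python3 -m inch '[{"dp":[0.2,0,0],"turn":0,"jaw":25},{"dp":[0.4,0,0],"turn":0,"jaw":25},{"dp":[0.6,-0.1,0],"turn":0,"jaw":25},{"dp":[0.8,-0.1,0],"turn":0,"jaw":25},{"dp":[0.8,-0.1,0],"turn":0,"jaw":25}]' >/dev/null; python3 ck.py 3 || exit
python3 st.py
```

```text
t 21.05 x 111.31 y -0.06 z 74.69 fx 0.34
t 21.55 x 111.69 y -0.08 z 74.65 fx -4.53
```

Lifted clear of the rod, the collar stops at the same point, so this is the real seat. I'll press to about 10 N and hold.

```bash
python3 -m inch '[{"dp":[0.2,0,0],"turn":0,"jaw":25},{"dp":[0.4,0,0],"turn":0,"jaw":25},{"dp":[0.6,-0.1,0],"turn":0,"jaw":25},{"dp":[0.7,-0.1,0],"turn":0,"jaw":25},{"dp":[0.7,-0.1,0],"turn":0,"jaw":25}]' 25 >/dev/null; python3 st.py
python3 -m inch '[{"dp":[0,0,0],"turn":0,"jaw":25},{"dp":[0,0,0],"turn":0,"jaw":25},{"dp":[0,0,0],"turn":0,"jaw":25},{"dp":[0,0,0],"turn":0,"jaw":25},{"dp":[0,0,0],"turn":0,"jaw":25}]' >/dev/null; python3 st.py
```

```text
t 22.05 lamp mm [ 1.117e+02 -7.000e-02  7.458e+01] world [ 630.92 -126.06   74.58] yaw 84.73 down [-0.003  0.001 -1.   ]
F lamp [-8.69 -0.04  3.18] M [0.19 1.29 0.05] w 29.65
t 22.55 lamp mm [ 1.117e+02 -4.000e-02  7.460e+01] world [ 630.92 -126.04   74.6 ] yaw 84.73 down [-0.003  0.001 -1.   ]
F lamp [-8.06  0.39  3.32] M [ 0.19  1.27 -0.01] w 29.43
```

```bash
python3 -m inch '[{"dp":[0.1,0,0],"turn":0,"jaw":25},{"dp":[0.2,0,0],"turn":0,"jaw":25},{"dp":[0.2,0,0],"turn":0,"jaw":25},{"dp":[0.2,0,0],"turn":0,"jaw":25},{"dp":[0.2,0,0],"turn":0,"jaw":25}]' >/dev/null; python3 st.py
python3 -m inch '[{"dp":[-0.6,0,-0.5],"turn":0,"jaw":25},{"dp":[-1.2,0.1,-1.5],"turn":0,"jaw":25},{"dp":[-1.2,0.1,-2.2],"turn":0,"jaw":25},{"dp":[-1.2,0.1,-2.2],"turn":0,"jaw":32},{"dp":[-1.2,0.1,-2.2],"turn":0,"jaw":40}]' >/dev/null; python3 st.py
python3 -m inch '[{"dp":[0,0,0],"turn":0,"jaw":60},{"dp":[0,0,0],"turn":0,"jaw":76},{"dp":[0,0,0],"turn":0,"jaw":76},{"dp":[0,0,0],"turn":0,"jaw":76},{"dp":[0,0,0],"turn":0,"jaw":76}]' >/dev/null; python3 st.py
```

```text
t 23.05 lamp mm [ 1.1172e+02 -9.0000e-02  7.4610e+01] world [ 630.94 -126.09   74.61] yaw 84.73 down [-0.003  0.001 -1.   ]
F lamp [-9.79 -0.29  3.86] M [0.22 1.44 0.02] w 29.41
t 23.55 lamp mm [112.49  -0.2   72.82] world [ 631.7  -126.27   72.82] yaw 84.72 down [ 0.002 -0.    -1.   ]
F lamp [-0.36  0.03  0.53] M [ 0.07 -0.16  0.02] w 36.19
t 24.05 lamp mm [111.87  -0.13  72.53] world [ 631.09 -126.14   72.53] yaw 84.73 down [ 0. -0. -1.]
F lamp [-0.55 -0.46  0.66] M [ 0.07 -0.17  0.07] w 74.4
```

```bash
python3 -m inch '[{"dp":[0,0,10],"turn":0,"jaw":76},{"dp":[0,0,30],"turn":0,"jaw":76},{"dp":[0,0,60],"turn":0,"jaw":76},{"dp":[-20,0,100],"turn":0,"jaw":76},{"dp":[-60,0,130],"turn":0,"jaw":76}]' >/dev/null; python3 -m inch '[{"dp":[-40,0,20],"turn":0,"jaw":76},{"dp":[-80,0,40],"turn":0,"jaw":76},{"dp":[-120,0,60],"turn":0,"jaw":76},{"dp":[-150,0,70],"turn":0,"jaw":76},{"dp":[-150,0,70],"turn":0,"jaw":76}]' >/dev/null; python3 st.py
python3 - <<'E'
from h import *
from workcell import r
p=np.load("lamp.npy"); c=r.camera("top"); b=cv2.cvtColor(c["image"],cv2.COLOR_RGB2BGR)
cv2.imwrite("pics/t13.png",cv2.resize(b[145:245,270:400],None,fx=5,fy=5,interpolation=cv2.INTER_CUBIC))
c=r.camera("scene"); b=cv2.cvtColor(c["image"],cv2.COLOR_RGB2BGR); cv2.imwrite("pics/s13f.png",b)
cv2.imwrite("pics/s13.png",cv2.resize(b[200:320,220:340],None,fx=4.5,fy=4.5,interpolation=cv2.INTER_CUBIC))
E
```

```text
t 25.05 lamp mm [-99.15 -19.84 274.86] world [ 419.15 -126.17  274.86] yaw 84.68 down [ 0.003 -0.001 -1.   ]
F lamp [1.4  0.75 0.69] M [ 0.11 -0.15 -0.06] w 76.06
```

View pics/t13.png

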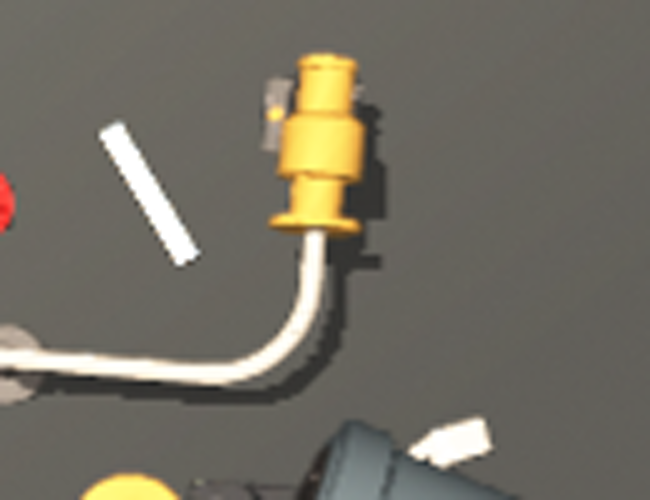

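View pics/s13.png

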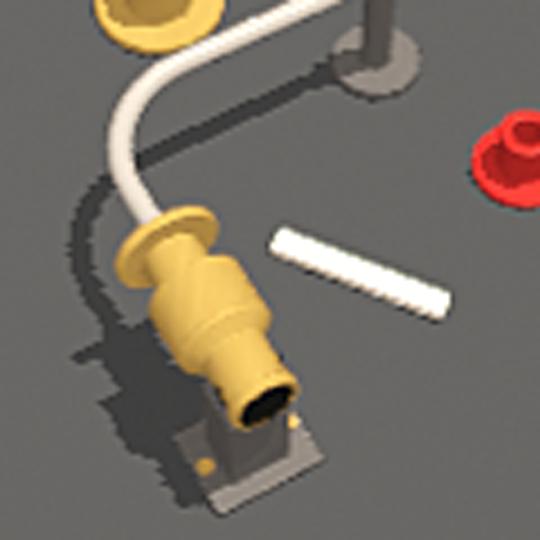

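View pics/s13f.png

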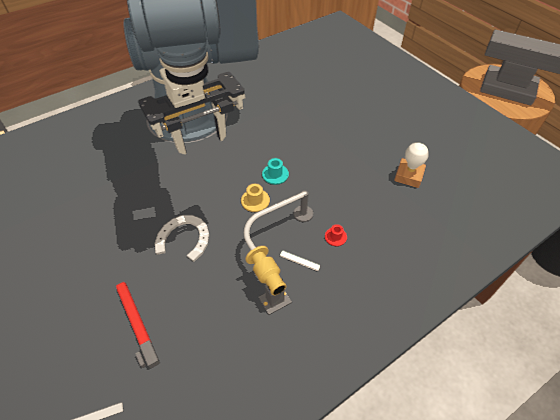

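The collar sits square in the socket's back with about 25 mm of sleeve still showing. The bystanders are where they started, and the arm is clear.

```bash
python3 -m inch '[{"dp":[0,0,0],"turn":0,"jaw":76},{"dp":[0,0,0],"turn":0,"jaw":76},{"dp":[0,0,0],"turn":0,"jaw":76},{"dp":[0,0,0],"turn":0,"jaw":76},{"dp":[0,0,0],"turn":0,"jaw":76}]'; python3 -c "
from workcell import r
print(r.close_job())"
```

```text
t: 25.65
tool_pos: [0.4212, -0.1261, 0.2723]
eef_rot: [-0.0, 0.046, 0.999, 0.0]
force: [0.1, -0.1, -0.6]
gripper_width: 0.0758
the job is handed in; nothing more can be done
None
```

The brass collar is round the bend, seated in the socket, released, and the job is handed in at about 26 s of the 48 s allowed. The hand-in reports no verdict.

- **Moving it:** I gripped the sleeve, lifted it so the bore cleared the rod, and led it round the bend in small steps. I then pushed the flange from behind until it stopped.
- **Finding the seat:** The push from behind stopped dead. To rule out a jam, I regripped the sleeve, lifted it off the rod, backed off 2 mm and pushed again. It stopped within about 0.2 mm of the same place, so I took that as the real seat, roughly 3 to 5 mm inside the rim.
- **Pressing:** I held it there at 8 to 10 N for about 1.4 s. The highest force along the push was about 11 N, during the earlier push from behind, when the vertical force also reached about 8 N.
- **Last checks:** The top and scene pictures show the collar square in the socket with about 25 mm of sleeve outside. The horseshoe, soapstone, bulb block and creaser look unmoved, and the arm is clear. The depth was read from pictures and tool positions, not measured directly.
- **Disagreements:** The gripper read about 29.5 mm on the 31 mm sleeve. The wrist camera showed the second leg about 1 mm off my fitted lamp position. Neither caused trouble.

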